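# Nest a tapered sleeve loosely in a clipped lug casing

### The arm

A 6-joint arm with a two-finger parallel gripper is mounted at the origin on the work surface. World frame = base frame: x ahead of the robot, y to its left, z up, the work surface at z = 0. Lengths are in mm, angles in rad, forces in N, time in s.
With the tool pointing down it reaches from about 350 to 800 mm from the base axis. Payload 7.3 kg.
Tool frame: the origin (TCP) lies midway between the tips of the shut fingers; the grasp point (between the pads) lies 19 mm behind it; z points along the fingers, y is the direction in which the jaws open and shut (so a half turn about z gives the same grasp; the last joint's range is limited). The gripper opens to 85 mm and grips with 20 to 120 N. Pads are 22 mm wide; open, the fingers measure 114 mm over their backs; the gripper's body (76 mm by 85 mm) begins 54 mm behind the grasp point. The pads swing forward as they close: fully open they stand 13 mm farther back than shut.
Start: joints at [-1.311, 0.342, 1.524, -0, 1.275, -0.146], TCP at [207.269, -482.373, 231.322] pointing down, gripper open.
Joint ranges: [-2.53, 2.53], [-0.77, 2.02], [0.04, 2.7], [-1, 4.14], [0.28, 2.66], [-3.11, 3.11]. Speed limits (rad/s): [2.57, 2.57, 3.14, 3.14, 3.14, 3.14].

### API

Orientations are given as [roll, pitch, yaw] about the fixed x, y, z axes, in that order (R = Rz(yaw) Ry(pitch) Rx(roll)).
In Python, from station import r, viewer gives the robot as it stands. The module is installed in compiled form; this text tells all that it offers.
- The arm moves only by the shell command python3 -m jog 'ROWS'. ROWS is JSON, a list of rows, each a list of 7 numbers: the shift along the tool's x, y, z in cm, then the turn, a rotation vector about the tool's x, y, z in degrees, then the opening, from 0 (shut) to 1 (fully open). A call has 1 to 20 rows; each row shifts and turns the commanded pose from where the row before left it, along the tool's axes as they then stand; what a row does not reach is not made up. A row lasts 1/10 s, in which the tool goes at most 50 mm and 8.59 degrees, less where a joint would pass 70% of its speed; a pose out of reach is approached as far as the arm can. A call with a gripper value outside its range is refused whole. The fingers move at their own pace and stop on an object; the grip force is fixed at half the most. Time passes only in rows, so rows that do not move let the fingers close. It gives the time, the measured TCP pose, the force and the opening at its end, in the units of the state.
- r.get_state(): the state, without advancing time (a new reading comes with each control period).
- viewer.get_image(name): name is "scene" or "top"; returns a dict with "img" (480x640x3 uint8, red, green, blue), "range_z" (480x640 float32, mm along the optical axis (not along the pixel's ray), 0 where there is no reading), "K" (3x3 intrinsics, pixels), "T" (4x4, takes a point from camera to world coordinates). Camera axes: x right, y down, z forward; pixel columns grow to the right and rows downward; lengths in mm; the calibration is good to about 2 mm. A picture is of the moment at which its call begins.
- r.hand_in(): hands the job in, once; it reports no verdict.
The state is a dict: "time": time; "joint_pos": joint angles; "qvel": joint speeds; "joint_torque": joint torques, N m; "ee_pos": TCP position; "tcp_rot": TCP orientation; "wrist_force": force on the tool from outside, world axes, zero at the start; "torque": the same for the moment, N m; "grip_width": finger opening in mm.
Only numpy, scipy, OpenCV 4.12 (cv2) and the standard library are available. Lean on these libraries where they do the work, as an engineer would, in place of code of your own. Each camera call takes 0.05 s, during which the arm holds its last target.

### The job

Nest the slimmer of the two tapered sleeves, neck up, in the open tapered cup of the lug casing that stands in the spring clip fixture. Lower it in rather than dropping it, and let go as the tapers are about to meet so that it sits loose: do not press, because a push drives the casing down through its clip. Leave the wider sleeve standing where it is.

Things in the scene. Friction and masses are not known exactly. Their poses are not given: they have to be found in the camera images.
- slim_sleeve: The slimmer of two plain hollow aluminium sleeves, loose, standing on its narrow end, 95 mm tall, about 120 g. Cone of 26 mm outside diameter at the foot, 51 mm at 50 mm height; above a 4 mm shoulder a straight neck, 32 mm diameter, 54 to 95 mm above the foot, to grip by. Wall 4 mm. Origin: centre of the foot; z up along the axis.
- wide_sleeve: The wider aluminium sleeve, of the same height, neck and material, but its cone runs from 48 mm at the foot to 73 mm at 50 mm height; it is too wide for the casing. It stands upright and loose and is not needed. Origin: centre of the foot; z up.
- casing_mouth (a point): Centre of the rim plane of the steel lug casing's open tapered cup, 122 mm above the bench; z up. 56 mm outside, 48 mm inside at the rim, tapering like the slim sleeve (radius 1 mm in 4 mm of height) to a floor 49 mm down. The tapers meet when the sleeve's foot is 44 mm below the rim; 5 mm higher there is still 1 mm of play all round. Nothing stands above the rim.
- casing (a joint): How far the casing has slid down in the spring clip fixture (base plate 96 mm square, bolted to the bench) that grips its 20 mm stem, in m: 0 at the start, at most 0.016. The clip grips by friction: a downward push of more than about 10 N slides the casing down, and it does not come back.
Not all that is in view belongs to the job. Leave any green or orange look-alike of the slim_sleeve alone.

How it is judged (in metres and radians):
At the end, for the whole second after the job is handed in: The slim sleeve rests, neck up and within 0.2 rad of upright, in the casing's cup, its foot 34 to 54 mm below the rim plane and within 10 mm of the axis; it is at rest, and the casing has slid down less than 6 mm in its clip (horizontal distance between slim_sleeve and casing_mouth below 0.01 m and z of slim_sleeve in the frame of casing_mouth between -0.054 and -0.034 m and angle between slim_sleeve's own z axis and vertical below 0.2 rad and linear speed of slim_sleeve below 0.02 m/s and value of joint casing below 0.006 m); the robot touches nothing.
It fails at once if the casing is pushed down through its clip by 6 mm or more (value of joint casing above 0.006 m).
It fails at once if the slim sleeve is dropped into the cup: falling free over it while more than 20 mm above its nested height (horizontal distance between slim_sleeve and casing_mouth below 0.04 m and z of slim_sleeve in the frame of casing_mouth above -0.024 m and contact force between the fingers and slim_sleeve below 0.05 N and linear speed of slim_sleeve above 0.15 m/s).
It fails at once if the wider sleeve is shifted by more than 20 mm or knocked over (distance of wide_sleeve from where it was at the start of the episode above 0.02 m or angle between wide_sleeve's own z axis and vertical above 0.3 rad).
It also fails if it takes over 37 s, if anything falls off the work surface, if the arm or the gripper's body presses on something with over 40 N, if the wrist force passes 120 N, or if a joint passes its speed limit or range.

## Working session

There is one attempt and no reset: what is moved stays moved. The work goes in short steps, Python scripts to look and compute and a shell command to move; the robot and the scene stay as the last step left them, time stands still between calls to the robot, and variables do not carry over. Pictures are saved under pics/ and viewed, and the job is handed in when it is done.

```bash
mkdir -p pics
python3 - <<'E'
from station import r, viewer
import cv2, numpy as np
s=r.get_state(); print(s)
for n in("scene","top"):
    d=viewer.get_image(n); cv2.imwrite(f"pics/{n}0.png",d["img"][:,:,::-1]); np.savez(f"{n}0.npz",**d); print(n,d["K"].round(1).tolist(),d["T"].round(3).tolist())
E
```

```text
{'time': 0.0, 'joint_pos': array([-1.31098630e+00,  3.42739226e-01,  1.52501733e+00, -1.24684109e-05,
        1.27540525e+00, -1.45961992e-01]), 'qvel': array([ 0.00033908, -0.00026654,  0.00049791,  0.00053153, -0.00022605,
        0.00048035]), 'joint_torque': array([ 1.49132153e-03, -4.33673036e+01, -2.46011049e+01,  1.21732512e-06,
        7.84600794e-03, -1.79018134e-07]), 'ee_pos': array([ 207.16293424, -481.95990981,  230.61728757]), 'tcp_rot': array([-3.14003845e+00, -2.16429174e-04,  4.05775493e-01]), 'wrist_force': array([ 0.55745327,  0.09250765, -0.25972956]), 'torque': array([ 0.02667436,  0.03862629, -0.03060823]), 'grip_width': 85.3821971829822}
scene [[524.3, 0.0, 321.7], [0.0, 524.3, 236.8], [0.0, 0.0, 1.0]] [[0.22, 0.542, -0.811, 1101.139], [0.975, -0.102, 0.197, -155.183], [0.024, -0.834, -0.551, 488.258], [0.0, 0.0, 0.0, 1.0]]
top [[503.2, 0.0, 319.4], [0.0, 503.2, 237.9], [0.0, 0.0, 1.0]] [[0.008, -0.993, 0.116, 409.985], [-1.0, -0.01, -0.017, -2.242], [0.018, -0.116, -0.993, 854.201], [0.0, 0.0, 0.0, 1.0]]
```

View pics/scene0.png

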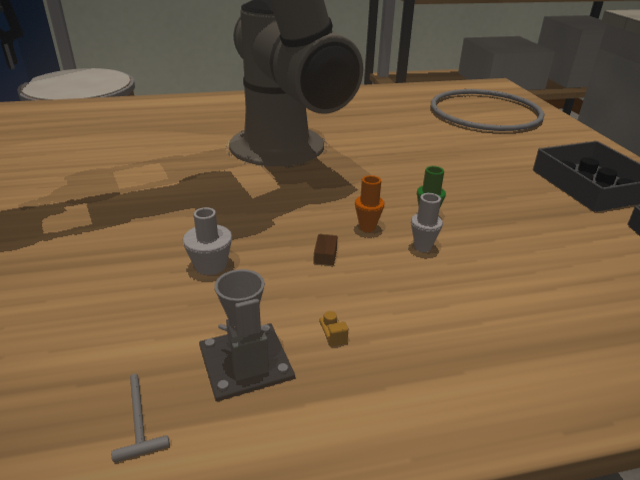

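View pics/top0.png

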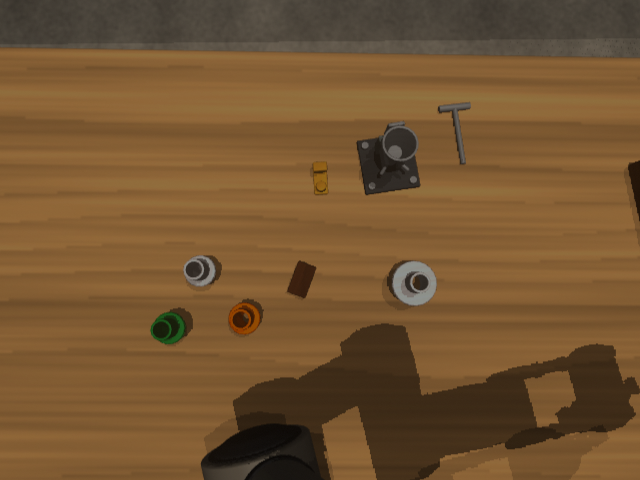

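The scene view shows the slim sleeve in bare aluminium at (427,222), the wide one at (208,240), orange at (370,205), green at (433,188), and the casing cup at (241,288). 

Things that could be taken for the slim sleeve, by top view pixel:
- aluminium slim (199,271)
- wide aluminium (413,283)
- orange (244,319)
- green (169,328)

By the description I choose (199,271). I'll check it in a close crop next.

```bash
cat > h.py <<'E'
import numpy as np
def ray(d,u,v,z):
    K,T=d["K"],d["T"]; q=T[:3,:3]@np.linalg.inv(K)@[u,v,1]; o=T[:3,3]; return o+q*(z-o[2])/q[2]
def cloud(d):
    Z=d["range_z"].astype(float); v,u=np.mgrid[:480,:640]
    K,T=d["K"],d["T"]
    P=np.stack([(u-K[0,2])/K[0,0]*Z,(v-K[1,2])/K[1,1]*Z,Z],-1)
    return P@T[:3,:3].T+T[:3,3]
E
python3 - <<'E'
import numpy as np,cv2
from h import *
t=np.load("top0.npz"); s=np.load("scene0.npz")
a=[]
for d,c in((t,(199,271)),(t,(398,145)),(s,(427,222)),(s,(241,300))):
    u,v=c; a.append(cv2.resize(d["img"][v-40:v+40,u-40:u+40,::-1],(390,290) ,interpolation=cv2.INTER_CUBIC))
cv2.imwrite("pics/crop0.png",np.vstack([np.hstack(a[:2]),np.hstack(a[2:])]))
for n,d,objs in(("top",t,dict(slim=(199,271,95),wide=(413,283,95),cas=(398,145,122))),("scene",s,dict(slim=(427,222,95),wide=(208,240,95),cas=(241,300,122)))):
    P=cloud(d)
    for k,(u,v,h) in objs.items():
        w=P[v-50:v+50,u-35:u+35].reshape(-1,3); 
        for lo,hi in((h-6,h+6),(h-40,h-8),(20,45),(3,12)):
            m=w[(w[:,2]>lo)&(w[:,2]<hi)]
            if len(m)>5: print(n,k,lo,hi,len(m),m.min(0).round(1),m.max(0).round(1),((m.min(0)+m.max(0))/2).round(1))
E
```

```text
top slim 89 101 214 [373.7 112.1  89.6] [465.1 214.1  98.7] [419.4 163.1  94.1]
top slim 55 87 282 [372.1 113.3  55. ] [472.6 225.1  86.9] [422.4 169.2  71. ]
top slim 20 45 49 [442.  181.6  20.1] [463.3 190.4  33.8] [452.7 186.   27. ]
top slim 3 12 143 [373.5 128.    3. ] [534.5 245.7  11.4] [454.  186.9   7.2]
top wide 89 101 172 [ 418.2 -183.7   89.1] [ 448.4 -152.2   97.6] [ 433.3 -167.9   93.4]
top wide 55 87 310 [ 401.3 -200.7   55. ] [ 466.3 -133.4   86.8] [ 433.8 -167.1   70.9]
top wide 3 12 72 [ 352.4 -225.2    3. ] [ 519.2 -116.6    7.9] [ 435.8 -170.9    5.4]
top cas 116 128 422 [ 613.8 -162.9  116.1] [ 676.6 -107.8  124.6] [ 645.2 -135.3  120.4]
top cas 82 114 450 [ 616.7 -156.7   82. ] [ 672.5 -113.6  114. ] [ 644.6 -135.2   98. ]
top cas 20 45 104 [ 612.3 -153.7   20.4] [ 671.5 -110.2   44.7] [ 641.9 -131.9   32.5]
top cas 3 12 1780 [ 586.9 -212.6    3. ] [763.3 -91.   11.9] [ 675.1 -151.8    7.5]
scene slim 89 101 331 [355.4 157.   89. ] [466.8 232.1  99.6] [411.1 194.5  94.3]
scene slim 55 87 896 [336.7 148.   55. ] [474.6 242.8  87. ] [405.7 195.4  71. ]
scene slim 
[... 166 characters left out ...]
01 275 [ 416.  -183.3   89. ] [ 620.8 -131.9  101. ] [ 518.4 -157.6   95. ]
scene wide 55 87 1056 [ 402.1 -202.8   55. ] [ 467.9 -132.7   86.9] [ 435.  -167.7   71. ]
scene wide 20 45 439 [ 435.8 -200.1   20. ] [ 467.3 -135.7   45. ] [ 451.5 -167.9   32.5]
scene wide 3 12 1667 [ 177.2 -226.     3. ] [493.1 -97.1  11.8] [ 335.2 -161.5    7.4]
scene cas 116 128 935 [ 611.9 -162.9  116. ] [ 676.1 -108.2  126. ] [ 644.  -135.6  121. ]
scene cas 82 114 1263 [ 616.7 -158.    82.1] [ 676.2 -113.   114. ] [ 646.4 -135.5   98. ]
scene cas 20 45 271 [ 440.8 -173.8   20. ] [ 641.7 -139.6   44.7] [ 541.2 -156.7   32.4]
scene cas 3 12 1264 [ 399.7 -181.4    3. ] [634.5 -67.6  12. ] [ 517.1 -124.5    7.5]
```

View pics/crop0.png

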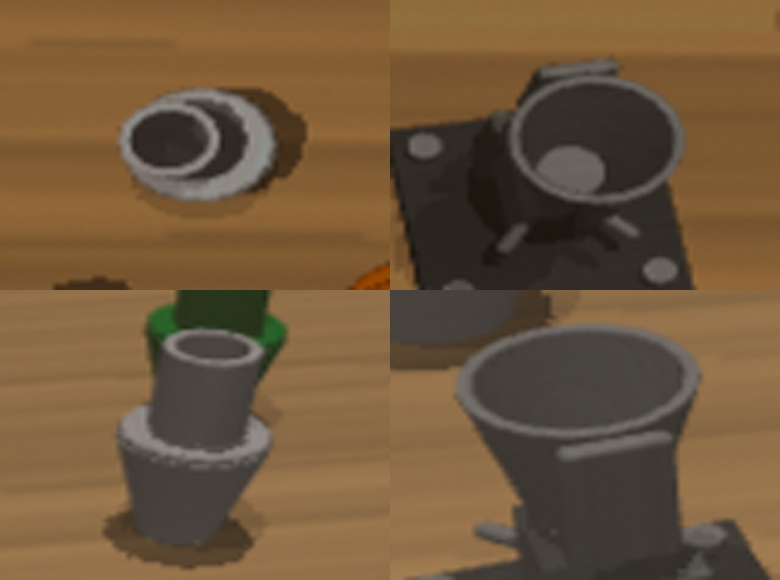

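The crop shows the bare slim sleeve standing neck up, with the open cup beside it and its rim unobstructed. Next come circle fits for the sleeve and the rim.

```bash
cat >> h.py <<'E'
from scipy.optimize import least_squares
def fit(d,c,h,R,tol=4,rad=60):
    w=cloud(d).reshape(-1,3); m=w[(abs(w[:,2]-h)<tol)&(np.hypot(w[:,0]-c[0],w[:,1]-c[1])<rad)]
    f=lambda p:np.hypot(m[:,0]-p[0],m[:,1]-p[1])-R
    q=least_squares(f,c,loss="soft_l1",f_scale=1.); return q.x.round(2),len(m),np.median(abs(q.fun)).round(2),np.median(m[:,2]).round(1)
E
python3 - <<'E'
from h import *
for n in("top","scene"):
    d=np.load(n+"0.npz")
    print(n,"slim neck",fit(d,(459,226),95,14,3,30))
    print(n,"shoulder",fit(d,(455,225),54,25.5,4,30), fit(d,(455,225),52,20.5,3,30))
    print(n,"neck side",fit(d,(455,225),75,16,14,25))
    print(n,"rim",fit(d,(646,-135),122,26,3,35))
    print(n,"rim",fit(d,(646,-135),110,22.5,1.5,26))
    print(n,"wide",fit(d,(433,-168),95,14,3,30))
E
python3 - <<'E'
from h import *
import cv2
t=np.load("top0.npz"); 
P=cloud(t)
for n,c,z in(("slim",(455,225),95),("rim",(646,-135),122)):
    m=((abs(P[...,2]-z)<4)&(np.hypot(P[...,0]-c[0],P[...,1]-c[1])<36)).astype(np.uint8)
    m=max(cv2.findContours(m,cv2.RETR_EXTERNAL,cv2.CHAIN_APPROX_NONE)[0],key=cv2.contourArea)
    e=cv2.fitEllipse(m); print(n,e,ray(t,*e[0],z))
E
```

```text
top slim neck (array([459., 226.]), 0, np.float64(nan), np.float64(nan))
top shoulder (array([455., 225.]), 0, np.float64(nan), np.float64(nan)) (array([455., 225.]), 0, np.float64(nan), np.float64(nan))
top neck side (array([455., 225.]), 0, np.float64(nan), np.float64(nan))
top rim (array([ 641.78, -134.79]), 342, np.float64(1.33), np.float64(121.3))
top rim (array([ 640.16, -133.81]), 48, np.float64(0.81), np.float64(110.0))
top wide (array([ 433.78, -167.71]), 151, np.float64(1.04), np.float64(94.7))
scene slim neck (array([459., 226.]), 0, np.float64(nan), np.float64(nan))
scene shoulder (array([454.38, 221.66]), 6, np.float64(0.76), np.float64(55.9)) (array([455.97, 216.72]), 1, np.float64(0.0), np.float64(51.6))
scene neck side (array([455., 225.]), 0, np.float64(nan), np.float64(nan))
scene rim (array([ 642.31, -135.37]), 723, np.float64(1.56), np.float64(122.9))
scene rim (array([ 643.05, -135.25]), 79, np.float64(0.56), np.float64(110.0))
scene wide (array([ 433.76, -168.38]), 176, np.float64(0.96), np.float64(95.8))
  return _methods._mean(a, axis=axis, dtype=dtype,
  ret = ret.dtype.type(ret / rcount)
Traceback (most recent call last):
ValueError: max() iterable argument is empty
```

Run:
```python
from h import *
import cv2
for n in("top","scene"):
    d=np.load(n+"0.npz")
    print(n,"slim neck",fit(d,(450,197),95,14,3,25))
    print(n,"shoulder",fit(d,(450,197),54,20.5,3,27))
    print(n,"neck side",fit(d,(450,197),75,16,14,25))
    print(n,"rim",fit(d,(642,-135),122,26,3,29.5))
    print(n,"green",fit(d,(390,230),95,14,3,40),"or",fit(d,(395,150),95,14,3,30))
    P=cloud(d)
    for k,c,z,R in(("slim",(450,197),95,18),("rim",(642,-135),122,29.5)):
        m=((abs(P[...,2]-z)<4)&(np.hypot(P[...,0]-c[0],P[...,1]-c[1])<R)).astype(np.uint8)
        m=max(cv2.findContours(m,cv2.RETR_EXTERNAL,cv2.CHAIN_APPROX_NONE)[0],key=cv2.contourArea)
        e=cv2.fitEllipse(m); print(k,np.round(e[0],1),np.round(e[1],1),ray(d,*e[0],z).round(1))
```

```text
top slim neck (array([451.63, 195.91]), 72, np.float64(3.78), np.float64(94.9))
top shoulder (array([451.27, 176.92]), 57, np.float64(1.65), np.float64(54.0))
top neck side (array([454.39, 198.45]), 65, np.float64(2.22), np.float64(76.0))
top rim (array([ 641.16, -134.89]), 303, np.float64(1.09), np.float64(121.4))
top green (array([360.75, 217.79]), 108, np.float64(0.92), np.float64(94.5)) or (array([395., 150.]), 0, np.float64(nan), np.float64(nan))
slim [185.8 268.9] [ 5.1 13. ] [449.8 184.7  95. ]
rim [399.9 142.3] [34.8 36.1] [ 641.5 -134.9  122. ]
scene slim neck (array([451.5 , 192.79]), 62, np.float64(4.25), np.float64(95.8))
scene shoulder (array([448.28, 175.41]), 60, np.float64(2.72), np.float64(56.1))
scene neck side (array([448.48, 188.08]), 79, np.float64(2.66), np.float64(78.4))
scene rim (array([ 641.51, -135.56]), 600, np.float64(1.11), np.float64(123.1))
scene green (array([360.83, 217.42]), 84, np.float64(0.96), np.float64(95.7)) or (array([395., 150.]), 0, np.float64(nan), np.float64(nan))
slim [436.6 197.8] [5.5 9.7] [448.8 184.5  95. ]
rim [239.2 285.9] [33.6 49.9] [ 641.3 -135.7  122. ]
  return _methods._mean(a, axis=axis, dtype=dtype,
  ret = ret.dtype.type(ret / rcount)
```

Rim: (641.4, −135.2). The slim sleeve needs a better starting guess, so I'll cast the neck pixel rays.

```bash
python3 - <<'E' 2>/dev/null
from h import *
import cv2
t=np.load("top0.npz"); s=np.load("scene0.npz")
g=ray(t,195,270,95)[:2]; print(g, ray(s,429,199,95)[:2], "orange",ray(t,241,319,95)[:2])
for n,d in(("top",t),("scene",s)):
    print(n,"neck",fit(d,g,95,14,3,25),"sh",fit(d,g,54,20.5,3,27),"side",fit(d,g,76,16,12,20))
    P=cloud(d)
    m=((abs(P[...,2]-95)<4)&(np.hypot(P[...,0]-g[0],P[...,1]-g[1])<25)).astype(np.uint8)
    m=max(cv2.findContours(m,cv2.RETR_EXTERNAL,cv2.CHAIN_APPROX_NONE)[0],key=cv2.contourArea)
    e=cv2.fitEllipse(m); print(np.round(e[0],1),np.round(e[1],1),ray(d,*e[0],95).round(1))
    print("or",fit(d,ray(t,241,319,95)[:2],95,14,3,25))
from station import r; print(r.get_state()["time"])
E
```

```text
[448.337527   170.87365567] [450.32438864 171.27929115] orange [376.14216841 100.11279735]
top neck (array([450.16, 173.16]), 160, np.float64(0.97), np.float64(94.8)) sh (array([450.43, 173.98]), 325, np.float64(2.38), np.float64(53.9)) side (array([448.01, 171.52]), 126, np.float64(1.93), np.float64(75.5))
[193.5 268.8] [20.1 20.6] [450.1 173.2  95. ]
or (array([376.39, 101.1 ]), 157, np.float64(0.97), np.float64(94.6))
scene neck (array([450.53, 172.33]), 151, np.float64(0.9), np.float64(95.5)) sh (array([451.74, 171.65]), 209, np.float64(1.9), np.float64(55.8)) side (array([448.34, 173.48]), 289, np.float64(0.72), np.float64(77.2))
[429.8 199. ] [12.4 21.4] [450.6 172.5  95. ]
or (array([376.29, 100.46]), 134, np.float64(0.87), np.float64(95.6))
0.1
```

The slim sleeve is at (450.3, 172.7) and the rim at (641.4, −135.2). I keep the present yaw, since the jaw axis clears green and orange. I'll go there in two legs at z 230.

```bash
python3 -m jog '[[1.9,-1.0,0,0,0,0,1],[1.9,-1.0,0,0,0,0,1],[1.9,-1.0,0,0,0,0,1],[1.9,-1.0,0,0,0,0,1],[1.9,-1.0,0,0,0,0,1],[1.9,-1.0,0,0,0,0,1],[1.9,-1.0,0,0,0,0,1],[1.9,-1.0,0,0,0,0,1],[1.9,-1.0,0,0,0,0,1],[1.9,-1.0,0,0,0,0,1],[1.9,-1.0,0,0,0,0,1],[1.9,-1.0,0,0,0,0,1],[1.9,-1.0,0,0,0,0,1],[1.9,-1.0,0,0,0,0,1],[1.9,-1.0,0,0,0,0,1],[1.9,-1.0,0,0,0,0,1],[1.9,-1.0,0,0,0,0,1],[1.9,-1.0,0,0,0,0,1],[1.9,-1.0,0,0,0,0,1],[1.9,-1.0,0,0,0,0,1]]'
cat > go.py <<'E'
import sys,numpy as np
from station import r
from scipy.spatial.transform import Rotation as R
s=r.get_state(); Rm=R.from_euler("xyz",s["tcp_rot"]).as_matrix()
print("t",s["time"],s["ee_pos"].round(1),s["tcp_rot"].round(4),"F",s["wrist_force"].round(1),"w",round(s["grip_width"],1),"q",s["joint_pos"].round(2))
if len(sys.argv)>1: print("cm tool",(Rm.T@(np.array([float(a) for a in sys.argv[1:4]])-s["ee_pos"])/10).round(2))
E
python3 go.py 450.3 172.7 180
```

```text
time: 2.1
ee_pos: [477.8, -147.8, 231.0]
tcp_rot: [-3.141, 0.001, 0.406]
wrist_force: [0.6, 0.4, -0.9]
grip_width: 85.3
t 2.1 [ 477.8 -147.8  231. ] [-3.1411e+00  5.0000e-04  4.0580e-01] F [ 0.6  0.4 -0.9] w 85.3 q [-0.45  0.3   1.59 -0.    1.25  0.71]
cm tool [ 10.13 -30.52   5.11]
```

```bash
python3 -m jog '[[0.6,-1.9,0,0,0,0,1],[0.6,-1.9,0,0,0,0,1],[0.6,-1.9,0,0,0,0,1],[0.6,-1.9,0,0,0,0,1],[0.6,-1.9,0.3,0,0,0,1],[0.6,-1.9,0.3,0,0,0,1],[0.6,-1.9,0.3,0,0,0,1],[0.6,-1.9,0.3,0,0,0,1],[0.6,-1.9,0.3,0,0,0,1],[0.6,-1.9,0.3,0,0,0,1],[0.6,-1.9,0.3,0,0,0,1],[0.6,-1.9,0.3,0,0,0,1],[0.6,-1.9,0.3,0,0,0,1],[0.7,-1.9,0.3,0,0,0,1],[0.7,-1.9,0.3,0,0,0,1],[0.7,-2.0,0.3,0,0,0,1],[0,0,0,0,0,0,1]]'
python3 go.py 450.3 172.7 62
```

```text
time: 3.8
ee_pos: [447.3, 172.3, 194.6]
tcp_rot: [-3.141, 0.001, 0.408]
wrist_force: [0.6, -0.7, 0.1]
grip_width: 85.8
t 3.8 [447.3 172.3 194.6] [-3.1409e+00  1.3000e-03  4.0830e-01] F [ 0.6 -0.7  0.1] w 85.8 q [0.21 0.29 1.7  0.   1.15 1.37]
cm tool [ 0.31  0.1  13.26]
```

```bash
python3 -m jog '[[0.3,0.1,1.0,0,0,0,1],[0,0,1.5,0,0,0,1],[0,0,1.5,0,0,0,1],[0,0,1.5,0,0,0,1],[0,0,1.5,0,0,0,1],[0,0,1.5,0,0,0,1],[0,0,1.5,0,0,0,1],[0,0,1.5,0,0,0,1],[0,0,1.0,0,0,0,1],[0,0,0.7,0,0,0,1],[0,0,0,0,0,0,1],[0,0,0,0,0,0,1]]'
python3 go.py 450.3 172.7 62
python3 - <<'E'
from station import viewer
import cv2
d=viewer.get_image("scene"); cv2.imwrite("pics/s1.png",cv2.resize(d["img"][130:290,320:530,::-1],(788,600)))
E
```

```text
time: 5.0
ee_pos: [451.5, 170.8, 63.5]
tcp_rot: [3.141, -0.0, 0.406]
wrist_force: [0.0, -0.3, -0.2]
grip_width: 85.3
t 5.0 [451.5 170.8  63.5] [ 3.1414e+00 -4.0000e-04  4.0560e-01] F [ 0.  -0.3 -0.2] w 85.3 q [ 0.2   0.48  1.85 -0.    0.81  1.37]
cm tool [-0.03 -0.22  0.15]
```

View pics/s1.png

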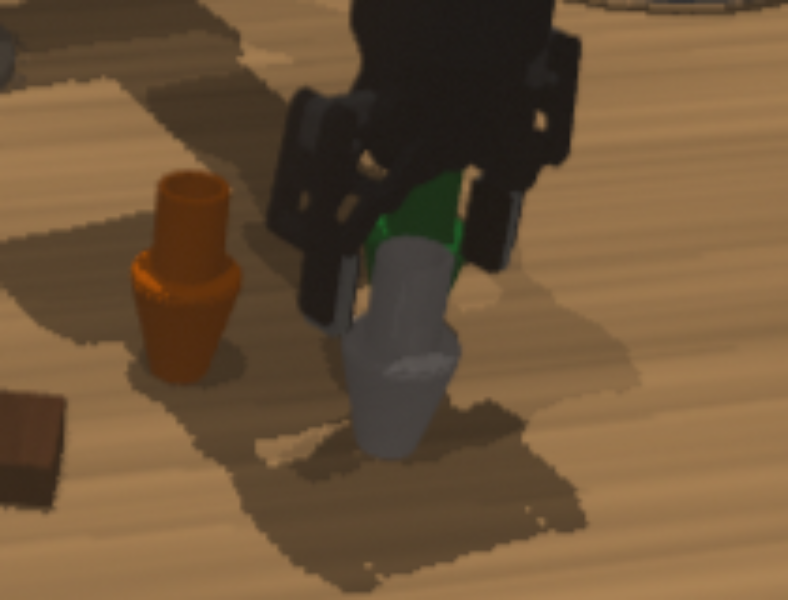

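The fingers straddle the neck (about crop (415,270)) and clear both orange and green. I'll correct 2 mm and close.

```bash
python3 -m jog '[[0,-0.2,0.1,0,0,0,1],[0,0,0,0,0,0,0.7],[0,0,0,0,0,0,0.5],[0,0,0,0,0,0,0.4],[0,0,0,0,0,0,0.2],[0,0,0,0,0,0,0.0],[0,0,0,0,0,0,0],[0,0,0,0,0,0,0],[0,0,0,0,0,0,0],[0,0,0,0,0,0,0],[0,0,0,0,0,0,0]]'; python3 go.py
```

```text
time: 6.15
ee_pos: [450.5, 172.9, 62.5]
tcp_rot: [3.142, -0.0, 0.406]
wrist_force: [-0.8, 1.3, 5.5]
grip_width: 31.0
t 6.15 [450.5 172.9  62.5] [ 3.1415e+00 -4.0000e-04  4.0570e-01] F [-0.8  1.3  5.5] w 31.0 q [0.21 0.48 1.85 0.   0.81 1.37]
```

```bash
python3 -m jog '[[0,0,-0.5,0,0,0,0],[0,0,-1.0,0,0,0,0],[0,0,-1.5,0,0,0,0],[0,0,-1.5,0,0,0,0],[0,0,-1.5,0,0,0,0],[0,0,-1.5,0,0,0,0],[0,0,-1.5,0,0,0,0],[0,0,-1.5,0,0,0,0],[0,0,-1.5,0,0,0,0],[0,0,-1.5,0,0,0,0],[0,0,-1.0,0,0,0,0],[0,0,-0.5,0,0,0,0],[0,0,0,0,0,0,0]]'; python3 go.py 641.4 -135.2 212
python3 - <<'E'
from station import viewer
import cv2
d=viewer.get_image("scene"); cv2.imwrite("pics/s2.png",cv2.resize(d["img"][30:280,250:560,::-1],(744,600)))
E
```

```text
time: 7.45
ee_pos: [450.5, 172.8, 212.8]
tcp_rot: [3.141, -0.001, 0.406]
wrist_force: [-0.1, 0.1, -1.6]
grip_width: 30.3
t 7.45 [450.5 172.8 212.8] [ 3.1413e+00 -9.0000e-04  4.0580e-01] F [-0.1  0.1 -1.6] w 30.3 q [ 0.21  0.28  1.67 -0.    1.19  1.37]
cm tool [ 5.38 35.83  0.09]
```

View pics/s2.png

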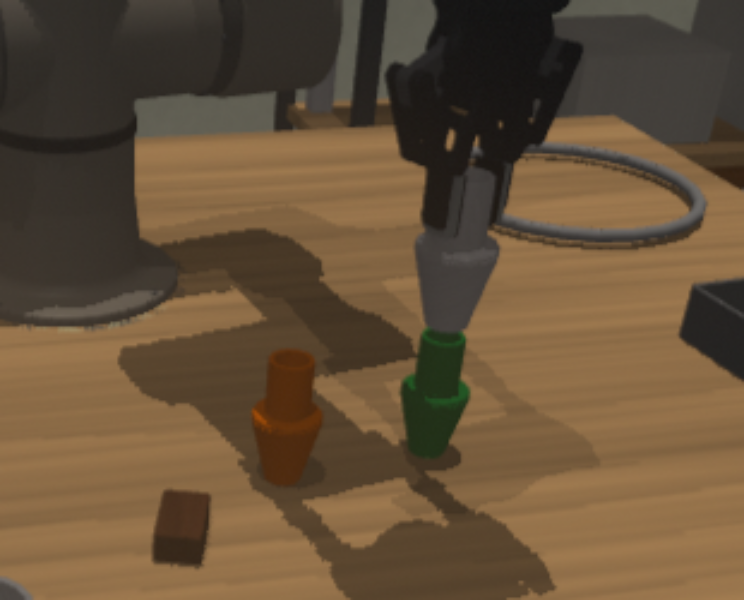

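The sleeve is held upright, shoulder at crop (455,255), and its foot (445,328) is clear. I'll carry it over the cup, with the foot about 28 mm above the rim.

```bash
python3 -m jog '[[0.1,0.8,0,0,0,0,0],[0.2,1.4,0,0,0,0,0],[0.3,2.0,0,0,0,0,0],[0.3,2.0,0,0,0,0,0],[0.3,2.0,0,0,0,0,0],[0.3,2.0,0,0,0,0,0],[0.3,2.0,0,0,0,0,0],[0.3,2.0,0,0,0,0,0],[0.3,2.0,0,0,0,0,0],[0.3,2.0,0,0,0,0,0],[0.3,2.0,0,0,0,0,0],[0.3,2.0,0,0,0,0,0],[0.3,2.0,0,0,0,0,0],[0.3,2.0,0,0,0,0,0],[0.3,2.0,0,0,0,0,0],[0.3,2.0,0,0,0,0,0],[0.3,2.0,0,0,0,0,0],[0.3,2.0,0,0,0,0,0],[0.2,1.1,0,0,0,0,0],[0.1,0.5,0,0,0,0,0]]'; python3 -m jog '[[0,0,0,0,0,0,0],[0,0,0,0,0,0,0],[0,0,0,0,0,0,0]]'; python3 go.py 641.4 -135.2 212
python3 - <<'E'
from station import viewer
import cv2,numpy as np
a=[]
for n,(u,v) in(("scene",(240,220)),("top",(400,150))):
    d=viewer.get_image(n); np.savez(n+"3.npz",**d); a.append(cv2.resize(d["img"][v-130:v+130,u-90:u+90,::-1],(400,578)))
cv2.imwrite("pics/s3.png",np.hstack(a))
E
```

```text
time: 9.5
ee_pos: [641.6, -136.3, 211.7]
tcp_rot: [-3.141, 0.001, 0.405]
wrist_force: [0.5, -0.0, -2.2]
grip_width: 30.6
time: 9.8
ee_pos: [641.1, -134.0, 212.5]
tcp_rot: [-3.141, 0.0, 0.407]
wrist_force: [-0.1, 1.3, -1.9]
grip_width: 30.3
t 9.8 [ 641.1 -134.   212.5] [-3.1415e+00  1.0000e-04  4.0670e-01] F [-0.1  1.3 -1.9] w 30.3 q [-0.32  0.6   1.15  0.    1.39  0.84]
cm tool [-0.02  0.12  0.05]
```

View pics/s3.png

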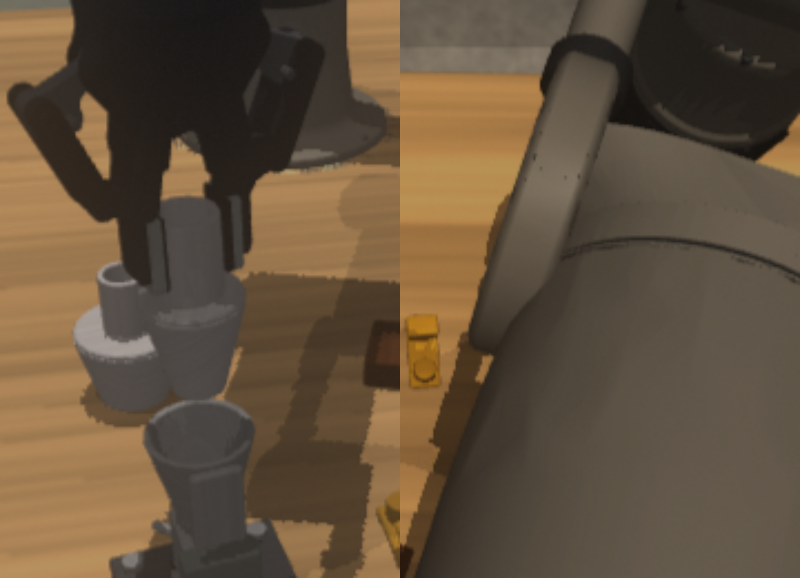

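The scene view shows the sleeve upright above the cup: foot at crop (205,390), rim centre at (200,435). The arm blocks the top view. I'll fit the held sleeve's cone and the cup from the same scene depth picture, so the offset is a relative one.

```bash
cat >> h.py <<'E'
def sleeve(d,c,z0):
    w=cloud(d).reshape(-1,3); rr=np.hypot(w[:,0]-c[0],w[:,1]-c[1])
    m=w[(w[:,2]>z0+5)&(w[:,2]<z0+48)&(rr<32)]
    f=lambda p:np.hypot(m[:,0]-p[0],m[:,1]-p[1])-(13+(m[:,2]-z0)/4)
    q=least_squares(f,c,loss="soft_l1",f_scale=.7)
    lo=m[:,2]<z0+25
    qs=[least_squares(lambda p:np.hypot(k[:,0]-p[0],k[:,1]-p[1])-(13+(k[:,2]-z0)/4),c,loss="soft_l1",f_scale=.7).x.round(1) for k in(m[lo],m[~lo])]
    return q.x.round(2),len(m),np.median(abs(q.fun)).round(2),"low/high",qs
E
python3 - <<'E'
from h import *
d0=np.load("scene0.npz"); d=np.load("scene3.npz")
print("ref on bench",sleeve(d0,(450.5,172.7),0))
for z in (149,151): print(z,sleeve(d,(641,-134),z))
print("rim",fit(d,(641.4,-135.2),122,26,3,29.5))
w=cloud(d).reshape(-1,3); m=w[(np.hypot(w[:,0]-641,w[:,1]+134)<24)&(w[:,2]>190)&(w[:,2]<215)]
print(np.histogram(m[:,2],bins=np.arange(190,216,1))[0])
w=cloud(d0).reshape(-1,3); m=w[(np.hypot(w[:,0]-450,w[:,1]-172)<24)&(w[:,2]>40)&(w[:,2]<65)]
print(np.histogram(m[:,2],bins=np.arange(40,66,1))[0])
E
```

```text
ref on bench (array([447.54, 173.93]), 414, np.float64(0.54), 'low/high', [array([447.4, 174. ]), array([447.6, 173.9])])
149 (array([ 638.49, -134.06]), 909, np.float64(0.41), 'low/high', [array([ 638.4, -133.9]), array([ 638.5, -134.1])])
151 (array([ 639.07, -134.1 ]), 944, np.float64(0.36), 'low/high', [array([ 639., -134.]), array([ 639.1, -134.2])])
rim (array([ 641.47, -135.55]), 591, np.float64(1.16), np.float64(123.2))
[ 28  21  37  22  28  32  28  24  32  19  23  26  22  28  51 188 192  37
  25  30  27  19  24  18  26]
[12 13 12 12 13 11 15 15 12  9  9 11 17 11 22 38 85 52 19 13  9 12 11 14
  9]
```

Run:
```python
from h import *
for n in("scene0","scene3"):
    d=np.load(n+".npz"); w=cloud(d).reshape(-1,3)
    m=w[(w[:,2]>95)&(w[:,2]<118)&(np.hypot(w[:,0]-641,w[:,1]+135)<33)]
    # outside front surface, robust
    m=m[np.hypot(m[:,0]-641.4,m[:,1]+135.2)>28-(122-m[:,2])/4-2.5]
    for R in(28,):
        f=lambda p:np.hypot(m[:,0]-p[0],m[:,1]-p[1])-(R-(122-m[:,2])/4)
        q=least_squares(f,(641,-135),loss="soft_l1",f_scale=.5);print(n,q.x.round(2),len(m),np.median(abs(q.fun)).round(2))
# silhouettes: left/right pixel edges of sleeve vs rim in scene3 by depth
d=np.load("scene3.npz");P=cloud(d)
for z,R in((185,13+35/4),(170,18),(160,15.5),(122,28)):
    m=(abs(P[...,2]-z)<1.5)&(np.hypot(P[...,0]-640,P[...,1]+135)<R+5)
    v,u=np.nonzero(m); pts=P[m]; 
    # lateral direction of camera (x axis)
    ex=d["T"][:3,0]; l=pts@ex; print(z,"lateral mid",round((l.min()+l.max())/2,2),"width",round(l.max()-l.min(),1),2*R)
ex=d["T"][:3,0]; print("pred axis lateral at rim", [round(np.dot(ex,[641.4,-135.2,z]),2) for z in(185,170,160,122)])
```

```text
scene0 [ 644.32 -132.01] 448 2.13
scene3 [ 644.1  -132.25] 457 2.08
185 lateral mid 16.14 width 37.7 43.5
170 lateral mid 15.35 width 32.7 36
160 lateral mid 15.72 width 26.3 31.0
122 lateral mid 11.86 width 54.2 56
pred axis lateral at rim [np.float64(13.95), np.float64(13.6), np.float64(13.36), np.float64(12.45)]
```

Run:
```python
from h import *
for n,c,z0 in(("scene0",(450.4,172.7),0),("scene3",(641.1,-134.0),150)):
    d=np.load(n+".npz");P=cloud(d);ex=d["T"][:3,0]; L=[]
    for z in range(8,46,3):
        R=13+z/4
        m=(abs(P[...,2]-z0-z)<1.5)&(np.hypot(P[...,0]-c[0],P[...,1]-c[1])<R+5)
        l=P[m]@ex; L.append((l.min()+l.max())/2-ex@[*c,z0+z])
    print(n,np.round(L,1),np.mean(L).round(2))
for n in("scene0","scene3"):
    d=np.load(n+".npz");P=cloud(d);ex=d["T"][:3,0];L=[]
    for z in(119,120,121,122,123,124):
        m=(abs(P[...,2]-z)<1.)&(np.hypot(P[...,0]-641.4,P[...,1]+135.2)<30)
        l=P[m]@ex; L.append((l.min()+l.max())/2-ex@[641.4,-135.2,z])
    print(n,np.round(L,1))
```

```text
scene0 [-0.1 -2.1 -0.6 -0.8 -1.3 -1.1 -0.6 -0.6 -1.5 -0.9 -0.8 -2.9 -1.1] -1.1
scene3 [0.6 0.6 1.6 0.7 0.7 1.1 1.2 1.3 1.4 1.1 1.4 0.5 1.4] 1.03
scene0 [ 0.1  0.4  1.  -0.1 -0.7 -0.6]
scene3 [ 0.5  0.5  0.5 -2.  -0.7 -0.7]
```

The sleeve is vertical and within about 1 mm of the cup axis. I'll nudge it 0.7 mm toward −y and lower it to 12 mm above the taper contact.

```bash
python3 -m jog '[[-0.03,0.06,0.5,0,0,0,0],[0,0,1,0,0,0,0],[0,0,1,0,0,0,0],[0,0,1,0,0,0,0],[0,0,1,0,0,0,0],[0,0,0.5,0,0,0,0],[0,0,0.5,0,0,0,0],[0,0,0.3,0,0,0,0],[0,0,0.2,0,0,0,0],[0,0,0,0,0,0,0],[0,0,0,0,0,0,0]]'; python3 go.py 641.4 -135.2 140.3
python3 - <<'E'
from station import viewer
import cv2,numpy as np
n,(u,v)="scene",(240,260)
d=viewer.get_image(n); np.savez(n+"4.npz",**d); cv2.imwrite("pics/s4.png",cv2.resize(d["img"][v-100:v+60,u-80:u+80,::-1],(600,600),interpolation=cv2.INTER_CUBIC))
E
```

```text
time: 11.0
ee_pos: [641.5, -135.6, 152.6]
tcp_rot: [3.141, -0.0, 0.406]
wrist_force: [-0.7, 0.6, -1.0]
grip_width: 30.7
t 11.0 [ 641.5 -135.6  152.6] [ 3.1411e+00 -5.0000e-04  4.0570e-01] F [-0.7  0.6 -1. ] w 30.7 q [-0.33  0.64  1.24 -0.    1.26  0.84]
cm tool [ 0.01 -0.04  1.23]
```

View pics/s4.png

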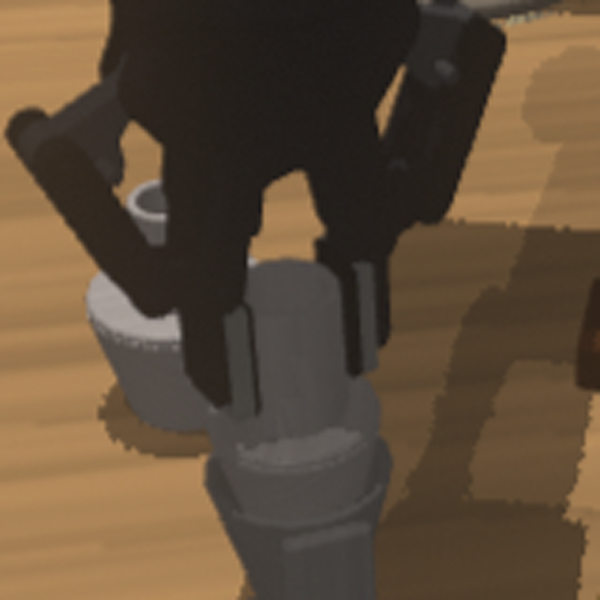

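The sleeve is inside the cup and centred: shoulder mid-column about 295, rim about 298, gap visible all round. There is no contact force. I'll lower in small steps.

```bash
python3 -m jog '[[0,0,0.2,0,0,0,0],[0,0,0.2,0,0,0,0],[0,0,0.2,0,0,0,0],[0,0,0.1,0,0,0,0],[0,0,0,0,0,0,0],[0,0,0,0,0,0,0]]'; python3 -m jog '[[0,0,0.1,0,0,0,0],[0,0,0,0,0,0,0],[0,0,0,0,0,0,0]]'; python3 go.py 641.4 -135.2 140.3
```

```text
time: 11.65
ee_pos: [641.3, -135.5, 145.3]
tcp_rot: [3.141, -0.0, 0.406]
wrist_force: [-0.8, 0.5, -0.8]
grip_width: 30.6
time: 11.95
ee_pos: [641.3, -135.5, 144.3]
tcp_rot: [3.141, -0.0, 0.406]
wrist_force: [-0.6, -0.4, -1.4]
grip_width: 30.9
t 11.95 [ 641.3 -135.5  144.3] [ 3.1415 -0.      0.4058] F [-0.6 -0.4 -1.4] w 30.9 q [-0.33  0.65  1.25 -0.    1.24  0.84]
cm tool [ 0.02 -0.02  0.4 ]
```

```bash
python3 -m jog '[[0,0,0.1,0,0,0,0],[0,0,0,0,0,0,0],[0,0,0,0,0,0,0]]'; python3 -m jog '[[0,0,0.1,0,0,0,0],[0,0,0,0,0,0,0],[0,0,0,0,0,0,0]]'; python3 go.py 641.4 -135.2 140.3
```

```text
time: 12.25
ee_pos: [641.2, -135.5, 143.2]
tcp_rot: [3.142, 0.0, 0.406]
wrist_force: [-0.4, 0.1, -1.0]
grip_width: 30.6
time: 12.55
ee_pos: [641.3, -135.5, 142.8]
tcp_rot: [3.141, -0.0, 0.406]
wrist_force: [-1.6, 0.9, 3.1]
grip_width: 30.4
t 12.55 [ 641.3 -135.5  142.8] [ 3.1412e+00 -2.0000e-04  4.0590e-01] F [-1.6  0.9  3.1] w 30.4 q [-0.32  0.65  1.25 -0.    1.24  0.84]
cm tool [ 0.02 -0.02  0.25]
```

Light touch, about 4 N on one side of the taper and below the 10 N slip limit. I'll back off 1 mm and release.

```bash
python3 -m jog '[[0,0,-0.1,0,0,0,0],[0,0,0,0,0,0,0.4],[0,0,0,0,0,0,0.5],[0,0,0,0,0,0,0.6],[0,0,0,0,0,0,0.7],[0,0,0,0,0,0,0.8],[0,0,0,0,0,0,0.9],[0,0,0,0,0,0,1],[0,0,0,0,0,0,1],[0,0,0,0,0,0,1]]'; python3 go.py
python3 - <<'E'
from station import viewer
import cv2,numpy as np
n,(u,v)="scene",(240,260)
d=viewer.get_image(n); np.savez(n+"5.npz",**d); cv2.imwrite("pics/s5.png",cv2.resize(d["img"][v-100:v+60,u-80:u+80,::-1],(600,600),interpolation=cv2.INTER_CUBIC))
E
```

```text
time: 13.55
ee_pos: [641.3, -135.5, 143.3]
tcp_rot: [3.142, -0.0, 0.406]
wrist_force: [-0.2, 0.5, 1.0]
grip_width: 85.7
t 13.55 [ 641.3 -135.5  143.3] [ 3.1415 -0.      0.4058] F [-0.2  0.5  1. ] w 85.7 q [-0.32  0.65  1.25 -0.    1.24  0.84]
```

View pics/s5.png

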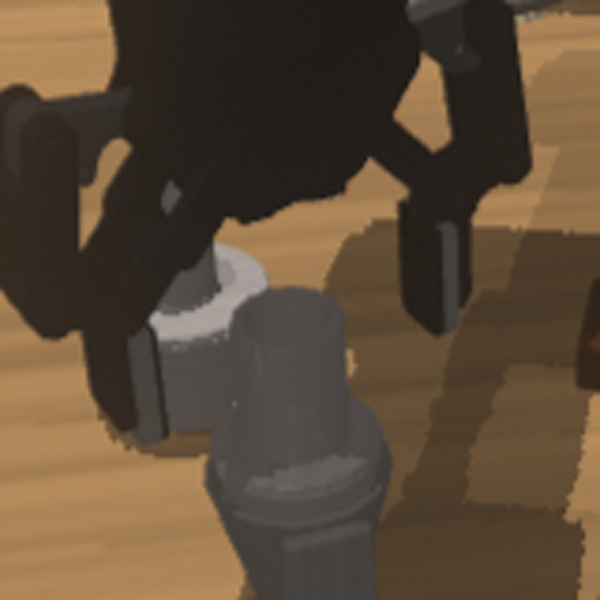

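The sleeve stands upright in the cup with its shoulder just above the rim (about (300,470)), and both fingers are well clear. I'll lift away straight up.

```bash
python3 -m jog '[[0,0,-0.5,0,0,0,1],[0,0,-1.5,0,0,0,1],[0,0,-2,0,0,0,1],[0,0,-2,0,0,0,1],[0,0,-2,0,0,0,1],[0,0,-2,0,0,0,1],[0,-2,-1,0,0,0,1],[0,-2.5,0,0,0,0,1],[0,-2.5,0,0,0,0,1],[0,-2.5,0,0,0,0,1],[0,-2.5,0,0,0,0,1],[0,-2.5,0,0,0,0,1],[0,-2.5,0,0,0,0,1],[0,-2.5,0,0,0,0,1],[0,-2.5,0,0,0,0,1],[0,-2.0,0,0,0,0,1],[0,-1.5,0,0,0,0,1],[0,0,0,0,0,0,1],[0,0,0,0,0,0,1]]'; python3 go.py
python3 - <<'E'
from station import viewer
from h import *
import cv2
a=[]
for n,(u,v) in(("scene",(240,260)),("top",(400,150))):
    d=viewer.get_image(n); a.append(cv2.resize(d["img"][v-80:v+80,u-50:u+50,::-1],(360,576)))
    print(n,"neck",fit(d,(641.4,-135.2),173,14,4,25),"side",fit(d,(641.4,-135.2),152,16,12,20),"rim",fit(d,(641.4,-135.2),122,26,3,29.5),"wide",fit(d,(433,-168),95,14,3,30))
cv2.imwrite("pics/s6.png",np.hstack(a))
E
```

```text
time: 15.5
ee_pos: [540.5, 98.8, 253.4]
tcp_rot: [3.141, -0.0, 0.407]
wrist_force: [0.8, -0.6, -0.4]
grip_width: 85.4
t 15.5 [540.5  98.8 253.4] [ 3.1411e+00 -1.0000e-04  4.0650e-01] F [ 0.8 -0.6 -0.4] w 85.4 q [ 0.04  0.37  1.42 -0.    1.35  1.21]
scene neck (array([ 641.68, -135.61]), 377, np.float64(0.77), np.float64(173.7)) side (array([ 639.46, -135.52]), 573, np.float64(0.45), np.float64(152.8)) rim (array([ 640.17, -135.46]), 340, np.float64(1.07), np.float64(123.4)) wide (array([ 433.79, -168.17]), 184, np.float64(0.96), np.float64(95.6))
top neck (array([ 640.47, -134.58]), 200, np.float64(1.01), np.float64(174.3)) side (array([ 640.1 , -134.06]), 221, np.float64(2.18), np.float64(152.6)) rim (array([ 641.83, -135.37]), 150, np.float64(0.89), np.float64(121.7)) wide (array([ 433.73, -167.8 ]), 150, np.float64(0.91), np.float64(94.3))
```

View pics/s6.png

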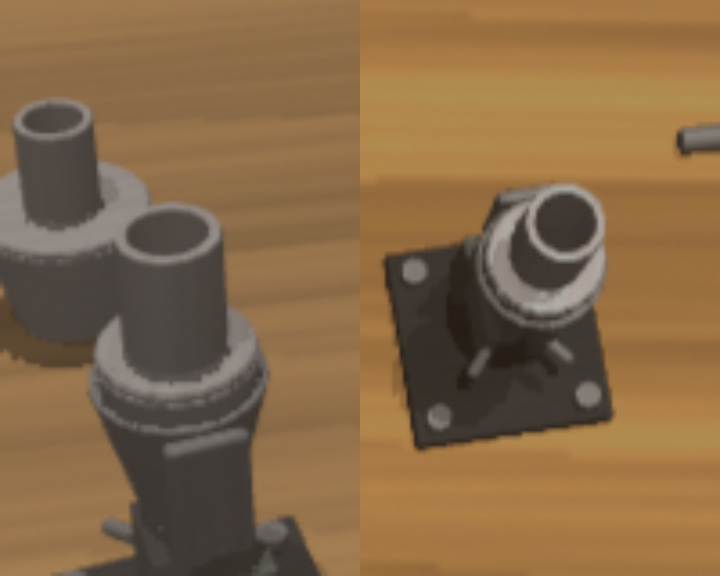

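Both views show the sleeve upright and centred. Its top is at about z 174, so the foot is about 43 mm below the rim. The rim height and the wide sleeve are unchanged.

```bash
python3 -c "
from station import r
print(r.hand_in())"
```

```text
the job is handed in; nothing more can be done
None
```

I gripped the bare-aluminium slim sleeve by its neck and lowered it into the casing's cup. At the first light touch of the tapers (about 4 N) I backed off 1 mm, let go, retreated and handed the job in at about 15.6 s.

**Sleeve:** the last pictures from both cameras show it upright and within about 2 mm of the cup axis. Its top is at z ≈ 174 mm, so its foot is about 43 mm below the rim.

**Surroundings:** the casing rim stands at its starting height to within about 0.5 mm, the wide sleeve has not moved, and the gripper was open and well clear.

**Checks that disagreed:**
- Contact came about 2 mm of tool height earlier than I had worked out.
- The one-sided fits from the scene camera differed from the top-camera fits by 1 to 3 mm, so I relied mainly on the top-camera values.
- The arm blocked the top view while I was placing the sleeve.

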